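# Slide the copper electrode out over the end of the reagent shelf

## Robot

A 6-joint arm with a two-finger parallel gripper is mounted at the origin on the work surface. World frame = base frame: x ahead of the robot, y to its left, z up, the work surface at z = 0. Lengths are in m, angles in rad, forces in N, time in s.
With the tool pointing down it reaches from about 0.35 to 0.95 m from the base axis. Payload 17.4 kg.
Tool frame: the origin (TCP) lies between the finger pads; the fingertips stand 22 mm ahead of it and the grasp point (between the pads) lies 3 mm ahead of it; z points along the fingers, y is the line along which they close (so a half turn about z gives the same grasp; the last joint's range is limited). The gripper opens to 93 mm and grips with 3 to 60 N. Pads are 15 mm wide; open, the fingers measure 128 mm over their backs; the gripper's body (75 mm by 188 mm) begins 65 mm behind the grasp point.
Start: joints at [-1.259, 0.116, 1.442, -0, 1.584, -0.038], TCP at [0.231, -0.634, 0.241] pointing down, gripper open.
Joint ranges: [-2.83, 2.83], [-0.83, 2.19], [0.07, 2.5], [-1.14, 4.28], [0.01, 3], [-2.97, 2.97]. Speed limits (rad/s): [1.89, 1.89, 2.22, 3.14, 3.14, 3.14].

## Interface

Orientations are given as [roll, pitch, yaw] about the fixed x, y, z axes, in that order (R = Rz(yaw) Ry(pitch) Rx(roll)).
In Python, from rig import env gives the robot as it stands.
- The arm moves only by the tool carry_out, never from a script. Its argument "commands" is a list of rows, each a list of 5 numbers: the gripper's target within -1 to 1 (fully open at 1, half-way at 0, shut at -1), then the shift along the tool's x, y, z in cm, then the turn about the tool's z in rad. In form: [[jaw, x, y, z, turn], ...]. A call has 1 to 8 rows; each row shifts and turns the commanded pose from where the row before left it, along the tool's axes as they then stand; what a row does not reach is not made up. A row lasts 1/10 s, in which the tool goes at most 50 mm and 8.59 degrees, less where a joint would pass 70% of its speed; a pose out of reach is approached as far as the arm can. A call with a gripper value outside its range is refused whole. The fingers move at their own pace and stop on an object; "force" is the grip in N (left out, the last holds). Time passes only in rows, so rows that do not move let the fingers close. It gives the time, the measured TCP pose, the force, the opening and the grip force at its end, in the units of the state.
- env.read_state(): the state, without advancing time (a new reading comes with each control period).
- env.grab_frame(name): name is "scene" or "side" or "wrist"; returns (picture, depth): 384x512x3 uint8, blue, green, red; 384x512 float32, m along the optical axis (not along the pixel's ray), 0 where there is no reading.
- env.get_calibration(name): a dict with "intrinsics" (3x3 intrinsics, pixels), "origin" and "attitude" of the camera in the world. Camera axes: x right, y up, looking along -z (the intrinsics and any distortion apply to the point x, -y, -z); pixel columns grow to the right and rows downward; lengths in m; the calibration is good to about 2 mm. A picture is of the moment at which its call begins: read the wrist's pose just before it. get_calibration takes no time and is no camera call; for the wrist camera it gives the pose at the moment of the call.
- env.sign_off(): hands the job in; it is judged then, once.
The state is a dict: "time": time; "joints": joint angles; "joint_vel": joint speeds; "effort": joint torques, N m; "tool_pos": TCP position; "tool_rot": TCP orientation; "wrist_force": force on the tool from outside, world axes, zero at the start; "ft_torque": the same for the moment, N m; "opening": finger opening in m; "gripper_force": force on a finger pad.
Only numpy, scipy, OpenCV 4.12 (cv2) and the standard library are available. Lean on these libraries where they do the work, as an engineer would, in place of code of your own. Each camera call takes 0.05 s, during which the arm holds its last target. There are 200 camera calls.

## Task

The copper and zinc electrode plates lie flat on the low black reagent shelf, where nobody can get hold of them. With your fingertips gently push the copper plate along the shelf, without pinching or lifting it, until about a third of its length sticks straight out over the end of the shelf nearest to it, ready for the next person to clip onto. Leave it lying there and leave the zinc plate and all the other things where they are.

Things in the scene. Friction and masses are not known exactly. Their poses are not given: they have to be found in the camera images.
- shelf: Low black reagent shelf fixed to the bench: a board 220 mm deep (its x) by 560 mm long (its y) by 18 mm thick on aluminium legs. Origin on the bench under the board's centre; the flat top is 110 mm above it, the open square ends at y = -280 and +280 mm, the front edge (nearest the robot) at x = -110 mm. No lip at the ends or the front; a steel rail 22 mm high runs along the back at x = +104 mm. It stands turned by up to 10 degrees about the vertical.
- copper: Reddish-brown copper plate lying loose and flat on the front half of the shelf, 60 mm wide (its x) by 120 mm long (its y) by 5 mm thick, about 0.32 kg (varies by a fifth), sliding friction on the shelf. Origin at the centre of its underside. It lies up to 12 degrees askew to the shelf, in the left or the right half; its outer end is 40 to 100 mm from the nearer end of the shelf, and its inner end is at least 110 mm from the zinc plate.
- zinc: Bluish-grey zinc plate of the same size, 60 x 120 x 5 mm, on the front half of the shelf on the other side. Origin at the centre of its underside. Not to be moved.
- crucible: White porcelain crucible with lid, 44 mm across, 46 mm high. Stands upright in the row along the back of the shelf; origin at the centre of its underside. Not to be moved.
- vial: Small amber vial with blue cap, 30 mm across, 55 mm high. Stands upright in the row along the back of the shelf; origin at the centre of its underside. Not to be moved.
- petri: Clear covered dish, 60 mm across, 15 mm high. Stands upright in the row along the back of the shelf; origin at the centre of its underside. Not to be moved.
- beaker: Small glass beaker, 42 mm across, 56 mm high. Stands upright in the row along the back of the shelf; origin at the centre of its underside. Not to be moved.
Mind the look-alikes: they are no part of the job. Leave any green, pink or red look-alike of the copper alone.

How it is judged:
By the outcome, as a careful person would: the job done as asked, in the order asked, and still so for the second after the job is handed in, with the robot touching nothing.
It also fails if it takes over 48 s, if anything falls off the work surface, if the arm or the gripper's body presses on something with over 40 N, if the wrist force passes 120 N, or if a joint passes its speed limit or range.

## Working session

There is one attempt and no reset: what is moved stays moved. The work goes in short steps, Python scripts to look and compute and a tool call to move; the robot and the scene stay as the last step left them, time stands still between calls to the robot, and variables do not carry over. Pictures are saved under pics/ and viewed, at most 10 in all, crops included, and the job is handed in when it is done.

Besides the shell and the picture viewer there is one more tool, called after "Emit:" as name(argument=value, ...), one argument or row to a line, values as JSON. carry_out: Moves the arm, as the interface text tells. Its arguments: {"type":"object","properties":{"commands":{"type":"array"},"force":{"type":"number"}},"required":["commands"]}

```bash
mkdir -p pics
python3 - <<'E'
from rig import env
import cv2,numpy as np
for n in("scene","side"):
    p,d=env.grab_frame(n); cv2.imwrite(f"pics/{n}0.png",p); np.savez(f"{n}0.npz",p=p,d=d); c=env.get_calibration(n); print(n,c)
s=env.read_state();print(s["time"],s["tool_pos"],s["tool_rot"],s["wrist_force"])
E
```

```text
scene {'intrinsics': array([[393.89672166,   0.        , 258.76263079],
       [  0.        , 393.89672166, 186.07064792],
       [  0.        ,   0.        ,   1.        ]]), 'origin': array([0.90484299, 0.26167758, 0.89693132]), 'attitude': array([6.02391156e-01, 9.57206188e-04, 2.30027098e+00])}
side {'intrinsics': array([[487.88373135,   0.        , 247.81046415],
       [  0.        , 487.88373135, 189.53619127],
       [  0.        ,   0.        ,   1.        ]]), 'origin': array([-0.03243336,  0.64108828,  0.68733341]), 'attitude': array([ 0.98925806, -0.01380153, -2.49228752])}
0.1 [ 0.23128486 -0.63398077  0.2399624 ] [-3.14056253e+00 -2.66528950e-05  3.49800725e-01] [-0.68590096 -1.1516568  -0.43770264]
```

View pics/scene0.png

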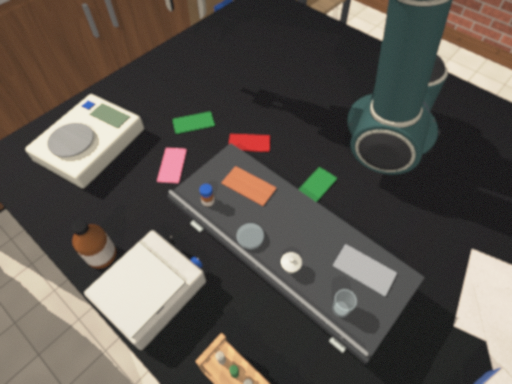

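View pics/side0.png

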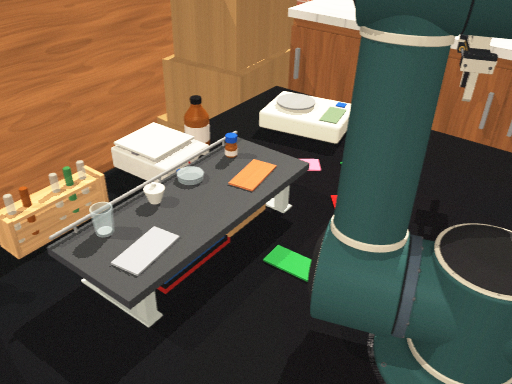

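Scene view: orange-brown plate on the shelf at (249,185). Look-alikes lie on the bench: red (250,142), pink (172,165), green (193,122) and (318,184). Zinc is at (364,269). Only the (249,185) one is reddish-brown and on the shelf, so that is the copper. I'll measure it and confirm in a crop.

```bash
cat > h.py <<'E'
import cv2,numpy as np
from rig import env
from scipy.spatial.transform import Rotation as R
def rays(cal,px,z):
    K=cal["intrinsics"];px=np.atleast_2d(px).astype(float)
    v=np.c_[(px[:,0]-K[0,2])/K[0,0],-(px[:,1]-K[1,2])/K[1,1],-np.ones(len(px))]
    v=R.from_euler("xyz",cal["attitude"]).apply(v);o=np.array(cal["origin"])
    return (o+v*((z-o[2])/v[:,2])[:,None])[:,:2]
def biggest(m):
    cs,_=cv2.findContours(m.astype(np.uint8),cv2.RETR_EXTERNAL,cv2.CHAIN_APPROX_NONE)
    return max(cs,key=cv2.contourArea)[:,0,:]
def rect(pts):
    (c,s,a)=cv2.minAreaRect((pts*1000).astype(np.float32))
    if s[0]>s[1]: a+=90; s=s[::-1]   # a: direction of short side; long = a+90
    return np.round(c,1),np.round(s,1),round(((a+90)+90)%180-90,1) # long axis angle deg
def copper(p,roi=None):
    h=cv2.cvtColor(p,cv2.COLOR_BGR2HSV)
    m=(h[...,0]>=5)&(h[...,0]<=16)&(h[...,1]>110)&(h[...,2]>90)
    if roi: k=np.zeros_like(m);k[roi[1]:roi[3],roi[0]:roi[2]]=1;m&=k
    return biggest(m)
E
python3 - <<'E'
from h import *
for n,roi,zr in(("scene",(210,155,285,215),(325,235,405,300)),("side",(220,150,285,200),(105,220,190,280))):
    f=np.load(n+"0.npz");p=f["p"];cal=env.get_calibration(n)
    c=copper(p,roi);print(n,"copper",rect(rays(cal,c,.115)),c.mean(0))
    g=cv2.cvtColor(p,cv2.COLOR_BGR2GRAY);k=np.zeros_like(g);k[zr[1]:zr[3],zr[0]:zr[2]]=1
    t=130
    c=biggest((g>t)&(k>0));print("zinc",rect(rays(cal,c,.115)))
    d=f["d"];ys,xs=np.mgrid[:384,:512]
    K=cal["intrinsics"]
    P=np.stack([(xs-K[0,2])/K[0,0]*d,-(ys-K[1,2])/K[1,1]*d,-d],-1).reshape(-1,3)
    W=(R.from_euler("xyz",cal["attitude"]).apply(P)+cal["origin"]).reshape(384,512,3)
    m=(abs(W[...,2]-.112)<.010)&(d>0)&(W[...,0]>.2);m=cv2.morphologyEx(m.astype(np.uint8),cv2.MORPH_OPEN,np.ones((3,3)))
    c=biggest(m);print("shelf",rect(rays(cal,c,.11)));q=cv2.approxPolyDP(c,8,True)[:,0];print(q.tolist(),np.round(rays(cal,q,.11),3).tolist())
f=np.load("scene0.npz")["p"];cv2.imwrite("pics/crop.png",cv2.resize(f[110:310,150:430],None,fx=2.8,fy=2.8,interpolation=cv2.INTER_CUBIC))
E
```

```text
scene copper (array([ 518.8, -118.1]), array([ 62.8, 122.5]), -80.9) [248.86206897 185.52586207]
zinc (array([514.3, 208.6]), array([ 62.9, 121.2]), -82.2)
shelf (array([557.9,  33.1]), array([222.5, 559.4]), -89.6)
[[168, 195], [363, 361], [422, 279], [232, 144], [173, 190], [235, 243], [242, 224], [258, 225], [261, 243], [244, 250], [365, 356]] [[0.666, -0.244], [0.667, 0.308], [0.451, 0.311], [0.449, -0.241], [0.648, -0.246], [0.65, -0.037], [0.605, -0.058], [0.583, -0.029], [0.612, 0.006], [0.65, -0.011], [0.657, 0.306]]
side copper (array([ 517.8, -114.9]), array([ 63.5, 126.1]), -81.2) [251.9  174.72]
zinc (array([514.5, 210.7]), array([ 62.8, 123.3]), -81.9)
shelf (array([556.7,  36.7]), array([232.2, 563.4]), -89.7)
[[308, 163], [241, 138], [228, 154], [222, 143], [190, 163], [203, 170], [198, 180], [174, 172], [159, 180], [159, 202], [140, 192], [113, 208], [110, 231], [88, 222], [49, 251], [134, 301]] [[0.45, -0.242], [0.652, -0.244], [0.625, -0.158], [0.672, -0.193], [0.667, -0.069], [0.622, -0.064], [0.602, -0.025], [0.667, -0.017], [0.669, 0.028], [0.608, 0.088], [0.666, 0.087], [0.665, 0.16], [0.611, 0.213], [0.666, 0.221], [0.65, 0.318], [0.439, 0.307]]
```

View pics/crop.png

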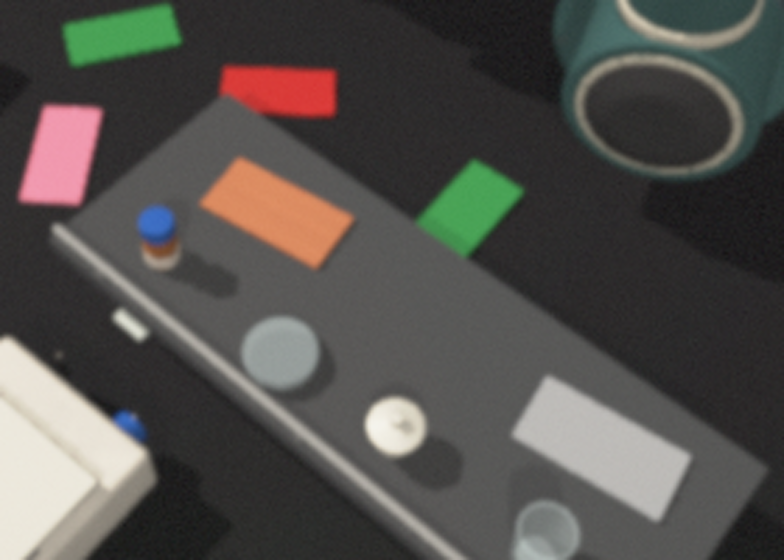

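The crop confirms it: the orange-brown plate on the shelf's far-left half (crop 277,213) is the copper, and the red, pink and green ones lie on the bench. The copper is at (0.518,-0.117) with its long axis at -81°. The shelf is nearly square to the world, and its near end is at y≈-0.245. First I'll move above the copper's inner end.

Emit:
carry_out(
  commands=[
    [-0.35,3.1,-3.1,0,0],
    [-0.35,3.1,-3.1,0,0],
    [-0.35,3.1,-3.1,0,0],
    [-0.35,3.1,-3.1,0,0],
    [-0.35,3.1,-3.1,0,0],
    [-0.35,3.1,-3.1,0,0],
    [-0.35,3.1,-3.1,0,0],
    [-0.35,3.1,-3.1,0,0],
  ],
  force=20,
)

```text
time: 0.9
tool_pos: [0.3796, -0.3144, 0.2405]
tool_rot: [-3.142, 0.0, 0.35]
wrist_force: [0.4, 0.4, -0.1]
opening: 0.0338
gripper_force: 0.0
```

Emit:
carry_out(
  commands=[
    [-0.35,3.1,-3.1,0,0],
    [-0.35,3.1,-3.1,0,0],
    [-0.35,3.1,-3.1,0,0],
    [-0.35,3.1,-3.1,0,0],
    [-0.35,3.1,-3.1,0,0],
    [-0.35,3.1,-3.1,0,0],
    [-0.35,2.8,-2.8,0,0],
    [-0.35,0,0,0,-0.138],
  ],
)

```text
time: 1.7
tool_pos: [0.508, -0.0382, 0.2401]
tool_rot: [-3.14, 0.0, 0.489]
wrist_force: [-0.8, -0.7, 0.2]
opening: 0.0299
gripper_force: 0.0
```

Emit:
carry_out(
  commands=[
    [-0.35,0,0,0,-0.138],
    [-0.35,0,0,0,-0.138],
    [-0.35,0,0,0,-0.138],
    [-0.35,0,0,0,-0.138],
    [-0.35,0,0,0,-0.138],
    [-0.35,0,0,0,-0.138],
    [-0.35,0,0,0,-0.138],
    [-0.35,0,0,0,-0.138],
  ],
)

```text
time: 2.5
tool_pos: [0.5069, -0.0418, 0.2404]
tool_rot: [-3.141, -0.0, 1.597]
wrist_force: [0.3, 0.6, -0.4]
opening: 0.0303
gripper_force: 0.0
```

Emit:
carry_out(
  commands=[
    [-0.35,0,0,0,-0.138],
    [-0.35,0,0,0,0],
    [-0.35,0,0,0,0],
  ],
)

```text
time: 2.8
tool_pos: [0.5069, -0.0418, 0.2405]
tool_rot: [-3.141, -0.0, 1.726]
wrist_force: [-0.6, 0.3, 0.1]
opening: 0.0303
gripper_force: 0.0
```

Emit:
carry_out(
  commands=[
    [-0.35,0.5,0,2.5,0],
    [-0.35,0,0,2.5,0],
    [-0.35,0,0,2.5,0],
    [-0.35,0,0,0,0],
  ],
)

```text
time: 3.2
tool_pos: [0.5049, -0.0367, 0.1625]
tool_rot: [-3.137, -0.001, 1.726]
wrist_force: [-0.1, -0.3, -0.3]
opening: 0.03
gripper_force: 0.0
```

Run:
```python
from h import *
cal=env.get_calibration("wrist");p,d=env.grab_frame("wrist");cv2.imwrite("pics/w1.png",p)
print(cal["origin"],rect(rays(cal,copper(p),.115)),env.read_state()["tool_pos"])
```

```text
[0.49401798 0.04400591 0.30752525] (array([512.2, -80. ]), array([38., 50.]), 9.1) [ 0.50563675 -0.03677166  0.16473789]
```

View pics/w1.png

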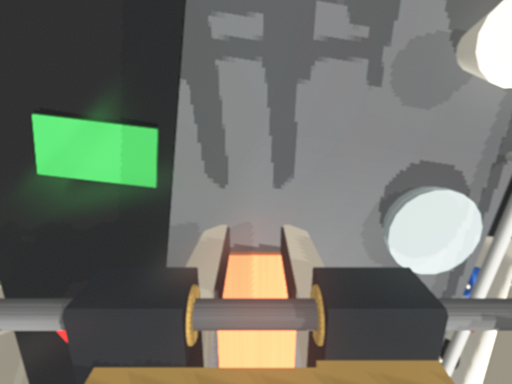

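The wrist view shows the fingers straddling the plate's axis with its inner edge at row ~252, parallel to the finger line. Now I'll descend.

Emit:
carry_out(
  commands=[
    [-0.35,0,0,1.5,0],
    [-0.35,0,0,1.0,0],
    [-0.35,0,0,0.5,0],
    [-0.35,0,0,0,0],
    [-0.35,0,0,0,0],
  ],
)

```text
time: 3.75
tool_pos: [0.5064, -0.0369, 0.136]
tool_rot: [3.141, 0.0, 1.73]
wrist_force: [-1.0, -0.3, 0.1]
opening: 0.0305
gripper_force: 0.0
```

Run:
```python
from h import *
env.grab_frame("side")
for i in range(4):
    p,d=env.grab_frame("side");s=env.read_state();print(s["tool_pos"],s["wrist_force"])
cv2.imwrite("pics/s2.png",cv2.resize(p[100:320,120:340],None,fx=2.6,fy=2.6))
```

```text
[ 0.50642553 -0.0368792   0.13618334] [-0.24712461 -1.012188   -0.14492046]
[ 0.50641965 -0.03687421  0.13612895] [-0.58508237  0.57212763  0.04699805]
[ 0.50640009 -0.03685676  0.13606076] [ 0.03866425  0.5201537  -0.08068624]
[ 0.50633986 -0.03686149  0.13598687] [ 0.60991065  0.74239303 -0.03911447]
```

Emit:
carry_out(
  commands=[
    [-0.35,0,0,0.2,0],
    [-0.35,-0.4,0,0,0],
    [-0.35,-0.4,0,0,0],
    [-0.35,-0.4,0,0,0],
    [-0.35,-0.4,0,0,0],
    [-0.35,-0.4,0,0,0.007],
    [-0.35,-0.4,0,0,0.007],
    [-0.35,-0.4,0,0,0.007],
  ],
)

```text
time: 4.8
tool_pos: [0.5106, -0.0648, 0.1337]
tool_rot: [3.142, -0.0, 1.708]
wrist_force: [0.5, 2.3, 0.5]
opening: 0.03
gripper_force: 1.0
```

Emit:
carry_out(
  commands=[
    [-0.35,-0.4,0,0,0.007],
    [-0.35,-0.4,0,0,0.007],
    [-0.35,-0.4,0,0,0.007],
    [-0.35,-0.4,0,0,0.007],
    [-0.35,-0.4,0,0,0.007],
    [-0.35,-0.4,0,0,0.007],
    [-0.35,-0.4,0,0,0.007],
    [-0.35,0,0,0,0],
  ],
)

```text
time: 5.6
tool_pos: [0.5139, -0.0929, 0.1336]
tool_rot: [-3.142, 0.0, 1.659]
wrist_force: [-0.1, -0.5, -0.1]
opening: 0.0306
gripper_force: 0.0
```

Run:
```python
from h import *
for n,roi in(("scene",(190,140,285,215)),("side",(220,145,310,200))):
    cal=env.get_calibration(n);p,d=env.grab_frame(n);print(n,rect(rays(cal,copper(p,roi),.115)))
    cv2.imwrite("pics/mid_%s.png"%n,p)
a=cv2.imread("pics/mid_scene.png")[110:260,140:340];b=cv2.imread("pics/mid_side.png")[110:260,180:380]
cv2.imwrite("pics/mid.png",cv2.resize(np.hstack([a,b]),None,fx=2,fy=2,interpolation=cv2.INTER_CUBIC))
print(env.read_state()["tool_pos"])
```

```text
scene (array([ 523., -199.]), array([42.1, 62.3]), 5.6)
side (array([ 507.5, -157.2]), array([ 42.8, 125.1]), -84.6)
[ 0.5138115  -0.09254729  0.13361755]
```

View pics/mid.png

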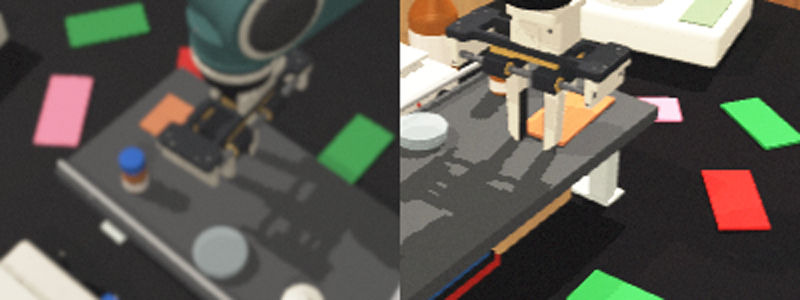

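Both views show the plate moving flush against both fingertips, with its outer end now at y≈-0.220. I'll carry on.

Emit:
carry_out(
  commands=[
    [-0.35,-0.4,0,0,0.006],
    [-0.35,-0.4,0,0,0.006],
    [-0.35,-0.4,0,0,0.006],
    [-0.35,-0.4,0,0,0.006],
    [-0.35,-0.4,0,0,0.006],
    [-0.35,-0.4,0,0,0.006],
    [-0.35,-0.4,0,0,0.006],
    [-0.35,-0.4,0,0,0.006],
  ],
)

```text
time: 6.5
tool_pos: [0.516, -0.1246, 0.1336]
tool_rot: [-3.142, -0.0, 1.611]
wrist_force: [0.5, 1.5, -0.5]
opening: 0.0302
gripper_force: 0.7
```

Emit:
carry_out(
  commands=[
    [-0.35,-0.4,0,0,0.006],
    [-0.35,-0.4,0,0,0.006],
    [-0.35,-0.4,0,0,0.006],
    [-0.35,-0.4,0,0,0.006],
    [-0.35,-0.4,0,0,0.006],
    [-0.35,-0.4,0,0,0.006],
    [-0.35,-0.4,0,0,0],
    [-0.35,0,0,0,0],
  ],
)

```text
time: 7.3
tool_pos: [0.5167, -0.1527, 0.1337]
tool_rot: [3.142, 0.0, 1.575]
wrist_force: [-0.3, 0.7, 0.8]
opening: 0.03
gripper_force: 0.0
```

Emit:
carry_out(
  commands=[
    [-0.35,1.0,0,0,0],
    [-0.35,0.5,0,-2,0],
    [-0.35,3,0,-4,0],
    [-0.35,4,0,-4,0],
    [-0.35,4,0,-3,0],
    [-0.35,4,0,0,0],
    [-0.35,4,0,0,0],
    [-0.35,0,0,0,0],
  ],
)

```text
time: 8.1
tool_pos: [0.5151, 0.0523, 0.2594]
tool_rot: [3.141, -0.001, 1.58]
wrist_force: [-0.0, -0.6, -0.8]
opening: 0.0306
gripper_force: 0.0
```

Run:
```python
from h import *
for n,roi in(("scene",(170,125,285,215)),("side",(220,135,330,200))):
    cal=env.get_calibration(n);p,d=env.grab_frame(n);print(n,rect(rays(cal,copper(p,roi),.115)))
    cv2.imwrite("pics/e_%s.png"%n,p)
a=cv2.imread("pics/e_scene.png")[110:260,140:340];b=cv2.imread("pics/e_side.png")[110:260,180:380]
cv2.imwrite("pics/e.png",cv2.resize(np.hstack([a,b]),None,fx=2,fy=2,interpolation=cv2.INTER_CUBIC))
```

```text
scene (array([ 515.8, -221.1]), array([ 66.4, 125.8]), -89.5)
side (array([ 636.5, -182.7]), array([27.3, 41.3]), -51.3)
```

View pics/e.png

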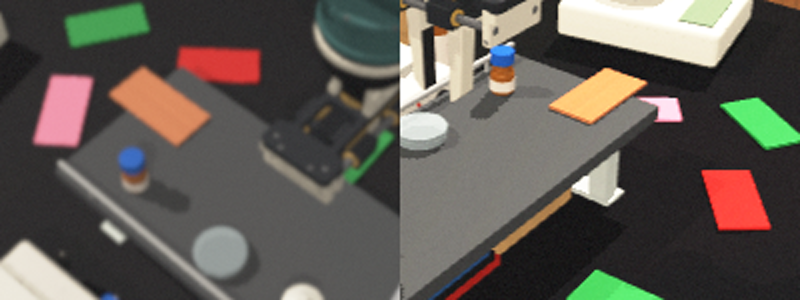

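The plate sticks straight out at -89.5°, with an overhang of about 35 mm. I'll check the edges to sub-pixel with intensity profiles before a final nudge.

Run:
```python
from h import *
def prof(n,xs,ys,z,ch):
    cal=env.get_calibration(n);K=cal["intrinsics"];p=cv2.imread(f"pics/e_{n}.png").astype(np.float32)
    X,Y=np.meshgrid(xs,ys);P=np.stack([X,Y,np.full_like(X,z)],-1).reshape(-1,3)
    v=R.from_euler("xyz",cal["attitude"]).inv().apply(P-cal["origin"])
    u=(K[0,0]*v[:,0]/-v[:,2]+K[0,2]).reshape(X.shape).astype(np.float32);w=(K[1,1]*-v[:,1]/-v[:,2]+K[1,2]).reshape(X.shape).astype(np.float32)
    im=cv2.remap(p,u,w,cv2.INTER_LINEAR);im=im[...,2]-im[...,0] if ch=="c" else im.mean(-1)
    return im.mean(1)
def edge(y,q):   # steepest change, centroid of gradient
    g=np.abs(np.gradient(cv2.GaussianBlur(q[:,None],(1,5),0)[:,0]));i=g.argmax();s=slice(max(i-4,0),i+5);return round(float((y[s]*g[s]).sum()/g[s].sum())*1000,1)
for n in("scene","side"):
    for lo,hi in((.46,.475),(.565,.58),(.58,.595),(.62,.64)):
        y=np.arange(-.27,-.22,.001);print(n,"shelf",lo,edge(y,prof(n,np.arange(lo,hi,.001),y,.11,"g")))
    for a in((-.30,-.25),(-.19,-.14)):
        y=np.arange(*a,.001);print(n,"cu",edge(y,prof(n,np.arange(.505,.525,.001),y,.115,"c")))
```

```text
scene shelf 0.46 -248.9
scene shelf 0.565 -247.2
scene shelf 0.58 -247.8
scene shelf 0.62 -257.0
scene cu -282.9
scene cu -158.3
side shelf 0.46 -244.7
side shelf 0.565 -245.1
side shelf 0.58 -245.2
side shelf 0.62 -244.9
side cu -279.8
side cu -153.2
```

Both views agree on about 35 mm of overhang, and a third is 40 mm. One more nudge of 5 mm.

Emit:
carry_out(
  commands=[
    [-0.35,-4,0,0,0],
    [-0.35,-4,0,0,0],
    [-0.35,-4,0,3,0],
    [-0.35,-4,0,4,0],
    [-0.35,-3,0,4,0],
    [-0.35,0,0,2,0],
    [-0.35,0,0,0,0],
    [-0.35,0,0,0,0],
  ],
)

```text
time: 9.0
tool_pos: [0.5161, -0.1386, 0.1335]
tool_rot: [-3.141, 0.0, 1.574]
wrist_force: [-0.4, 0.0, -0.2]
opening: 0.0303
gripper_force: 0.0
```

Emit:
carry_out(
  commands=[
    [-0.35,-0.5,0,0,0],
    [-0.35,-0.5,0,0,0],
    [-0.35,-0.4,0,0,0],
    [-0.35,-0.3,0,0,0],
    [-0.35,-0.3,0,0,0],
    [-0.35,0,0,0,0],
    [-0.35,0,0,0,0],
  ],
)

```text
time: 9.7
tool_pos: [0.5167, -0.1573, 0.1336]
tool_rot: [-3.142, 0.0, 1.576]
wrist_force: [0.2, 0.1, 0.1]
opening: 0.03
gripper_force: 0.0
```

Emit:
carry_out(
  commands=[
    [-0.35,1.0,0,0,0],
    [-0.35,0.5,0,-2,0],
    [-0.35,3,0,-4,0],
    [-0.35,4,0,-4,0],
    [-0.35,4,0,-3,0],
    [-0.35,4,0,0,0],
    [-0.35,4,0,0,0],
    [-0.35,0,0,0,0],
  ],
)

```text
time: 10.5
tool_pos: [0.5152, 0.0473, 0.2593]
tool_rot: [3.141, -0.001, 1.58]
wrist_force: [0.3, -0.9, -0.2]
opening: 0.0302
gripper_force: 0.0
```

Run:
```python
from h import *
n="scene";cal=env.get_calibration(n);p,d=env.grab_frame(n);print(rect(rays(cal,copper(p,(170,125,285,215)),.115)))
q,_=env.grab_frame("side");cv2.imwrite("pics/f.png",cv2.resize(np.hstack([p[100:300,130:430],q[100:300,40:340]]),None,fx=1.33,fy=1.33))
```

```text
(array([ 515.8, -225.5]), array([ 66.4, 125.8]), -89.5)
```

View pics/f.png

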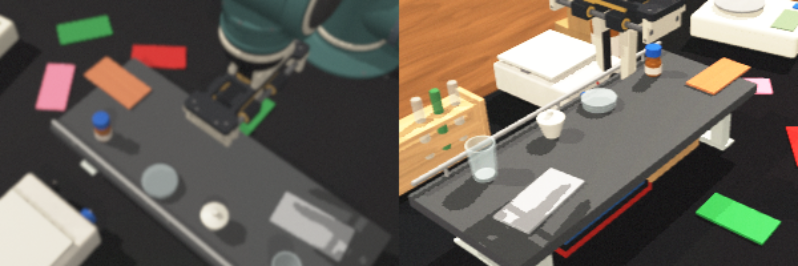

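The copper moved 4.4 mm further and now overhangs by about 40 mm, straight. Everything else stands where it was, and the arm is clear.

```bash
python3 -c "
from rig import env
print(env.sign_off())"
```

```text
the job is handed in; nothing more can be done
None
```

The copper plate now lies with about 40 mm (a third of its length) sticking straight out over the nearer end of the shelf; nothing else was moved, and the job was handed in at about 11 s of the allowed 48 s.

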